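# Push the brittle piston out of a brake cylinder and lay it in the parts tray

### The arm

A 6-joint arm with a two-finger parallel gripper is mounted at the origin on the work surface. World frame = base frame: x ahead of the robot, y to its left, z up, the work surface at z = 0. Lengths are in mm, angles in rad, forces in N, time in s.
With the tool pointing down it reaches from about 425 to 1125 mm from the base axis. Payload 14.9 kg.
Tool frame: the origin (TCP) lies midway between the tips of the shut fingers; the grasp point (between the pads) lies 19 mm behind it; z points along the fingers, y is the line along which they close (so a half turn about z gives the same grasp; the last joint's range is limited). The gripper opens to 91 mm and grips with 3 to 60 N. Pads are 32 mm wide; open, the fingers measure 118 mm over their backs; the gripper's body (76 mm by 178 mm) begins 60 mm behind the grasp point.
Start: joints at [-1.254, 0.379, 1.734, -0, 1.028, -0.033], TCP at [239.893, -657.624, 213.932] pointing down, gripper open.
Joint ranges: [-2.77, 2.77], [-0.74, 2.19], [0, 2.66], [-1.06, 4.2], [0.31, 2.87], [-3.08, 3.08]. Speed limits (rad/s): [1.89, 1.89, 2.39, 3.14, 3.14, 3.14].

### API

Orientations are given as a 3x3 rotation matrix whose columns are the frame's x, y, z axes.
In Python, from plant import * gives the robot as it stands. The module is installed in compiled form; this text tells all that it offers.
- The arm moves only by the tool step_arm, never from a script. Its argument "commands" is a list of rows, each an object with "fingers": the closure, from -1 (fully open) to 1 (shut), so that 0 is half open; "offset": the shift along the tool's x, y, z normalised to -1 to 1, where 1 is 0.3 m, a list of three; "spin": the turn about the tool's z normalised to -1 to 1, where 1 is 180 degrees. A call has 1 to 12 rows; each row shifts and turns the commanded pose from where the row before left it, along the tool's axes as they then stand; what a row does not reach is not made up. A row lasts 1/12 s, in which the tool goes at most 41.7 mm and 7.16 degrees, less where a joint would pass 70% of its speed; a pose out of reach is approached as far as the arm can. A call with a number of a shift or a turn outside -1 to 1 is refused whole. A call with a gripper value outside its range is refused whole. The fingers move at their own pace and stop on an object; "grip_force" is the grip in N (left out, the last holds). Time passes only in rows, so rows that do not move let the fingers close. It gives the time, the measured TCP pose, the force, the opening and the grip force at its end, in the units of the state.
- read_state(): the state, without advancing time (a new reading comes with each control period).
- read_camera(name): name is "scene" or "top"; returns the picture (400x640x3 uint8, red, green, blue); there is no depth.
- camera_params(name): a dict with "intrinsics" (3x3 intrinsics, pixels), "k1" (the pictures are not rectified: a ray, as slopes to the right and down, at radius r is drawn at 1 + k1 r^2 times it, then the intrinsics apply), "camera_from_world" (4x4, takes a point from world to camera coordinates). Camera axes: x right, y up, looking along -z (the intrinsics and any distortion apply to the point x, -y, -z); pixel columns grow to the right and rows downward; lengths in mm; the calibration is good to about 2 mm. A picture is of the moment at which its call begins. camera_params takes no time and is no camera call.
- close_job(): hands the job in; it is judged then, once.
The state is a dict: "time": time; "joint_pos": joint angles; "qd": joint speeds; "effort": joint torques, N m; "ee_pos": TCP position; "orientation": TCP orientation; "contact_force": force on the tool from outside, world axes, zero at the start; "torque": the same for the moment, N m; "gripper_width": opening from 0.0 (shut) to 1.0 (fully open); "grip_force": force on a finger pad.
Only numpy, scipy, OpenCV 4.12 (cv2) and the standard library are available. Lean on these libraries where they do the work, as an engineer would, in place of code of your own. Each camera call takes 0.05 s, during which the arm holds its last target. There are 200 camera calls.

### The job

The brake cylinder is clamped leaning in the vise with its brittle moulded piston stuck in the seal at the lower end. Take the white nylon drift, push the piston gently from the upper mouth until about half of it stands out below without letting it drop, lay the drift back on the green mat, then take the piston with a light grip, draw it out and lay it down gently in the empty compartment of the parts tray. The piston chips if it is pressed or squeezed hard, and everything else stays where it is.

Things in the scene. Friction and masses are not known exactly. Their poses are not given: they have to be found in the camera images.
- cylinder: Dark iron brake cylinder: tube 76 mm long, 37 mm over its end beads, through bore 23 mm, fixed by a boss in a small vise. Bore leans 30 deg from level. Origin: bore centre at the LOWER mouth, 71 mm up. x: along the bore, out of this mouth, 30 deg downhill; y: level; z: square to the bore, up. Tube fills x -76 to 0 mm. A seal 5 to 13 mm inside this mouth drags on the piston with 5 to 10 N.
- upper_mouth (a point): Centre of the bore at the cylinder's upper, open mouth (x = -76 mm in its frame), 109 mm above the mat. The blue vise below: jaws 44 mm wide along the bore, tops 66 mm above the mat, its body more than 20 mm uphill of the lower mouth; its screw, 45 mm up, ends in a T-handle 105 mm from the bore towards the robot.
- piston: Brown moulded-plastic piston, a cylinder 22 mm in diameter, 30 mm long, 30 g. Origin at its centre, x along it. At the start its slotted outer face is 2 mm inside the lower mouth, its inner face 44 mm inside the upper one. Brittle: chips if pushed or bumped down with over 20 N, or squeezed with over 18 N a side; drawing it out takes 4 to 8 N a side. Drops out when under 8 mm is left in the bore.
- drift: White nylon drift lying on the mat: a rod 200 mm long, both ends alike, 60 g. The middle 104 mm is octagonal, 16 mm across flats; the ends are round, 15.6 mm in diameter, with an orange band. Origin at its centre, x along its length; its centre is 8 mm above the mat when lying.
- tray: Grey steel parts tray, fixed, 130 (x) by 220 (y) by 26 mm high, walls 4 mm, black foam lining with its top 8 mm above the mat. A cross wall 23 mm high at y = 0 makes two compartments of about 122 by 104 mm. Origin: centre of its underside. The +y compartment is empty; the -y one holds the twin piston, a spring and a rubber boot.
- tray_empty (a point): Centre of the foam floor of the empty compartment (8 mm above the mat).
- twin: The other piston, alike, lying in the tray's other compartment; leave it alone. Origin at its centre.
- spring: Steel coil spring 45 mm long, 19 mm in diameter, in the tray's other compartment; leave it alone.
- boot: Black rubber ring, 30 mm in diameter and 10 mm high, in the tray's other compartment; leave it alone.
- pliers: Pliers with yellow handles, 170 mm long, 13 mm high, lying on the mat; leave them alone. Origin at the pivot, handles to -x.
- screwdriver: Screwdriver with an orange handle lying on the mat; leave it alone.
- jar: Clear screw jar with a teal lid, 84 mm in diameter and 103 mm high, standing on the mat; leave it alone.
- drill: Black and red cordless drill lying on its side, about 200 by 190 by 62 mm; leave it alone.

How it is judged (in metres and radians):
On the way, in this order (a step that is already met when the one before it is completed fails the run):
1. the drift pushes the piston until 10 to 21 mm of it stand out of the lower mouth (x of piston in the frame of cylinder between -0.005 and 0.006 m and contact force between drift and piston above 0.5 N), for 0.05 s.
2. the fingers hold the piston, drawn wholly out of the bore (distance between piston and cylinder above 0.02 m and contact force between the fingers and piston above 0.5 N and contact force between piston and cylinder below 0.05 N), for 0.1 s.
At the end, for the whole second after the job is handed in: The piston lies at rest on the foam of the empty compartment (centre inside it, at most 26 mm above the mat); the drift lies at rest flat on the mat (centre under 12 mm high, within 5 degrees of level, off the tray); all bystanders are within 15 mm of where they were (x of piston in the frame of tray between -0.062 and 0.062 m and y of piston in the frame of tray between 0.002 and 0.106 m and z of piston in the frame of tray below 0.026 m and linear speed of each of piston, drift below 0.02 m/s and height (world z) of drift below 0.012 m and angle between drift's own x axis and vertical above 1.48 rad and contact force between drift and tray below 0.05 N and not (distance of twin from where it was at the start of the episode above 0.015 m) and not (distance of spring from where it was at the start of the episode above 0.015 m) and not (distance of boot from where it was at the start of the episode above 0.015 m) and not (distance of pliers from where it was at the start of the episode above 0.015 m) and not (distance of screwdriver from where it was at the start of the episode above 0.015 m) and not (distance of jar from where it was at the start of the episode above 0.015 m) and not (distance of drill from where it was at the start of the episode above 0.015 m)); the robot touches nothing.
It fails at once if the piston is pressed hard: by the drift with over 20 N, by the fingers with over 36 N in all (18 N a side), or by the tray with over 20 N (contact force between any of drift, tray and piston above 20 N or contact force between the fingers and piston above 36 N).
It fails at once if the piston is dropped: it touches the mat, or falls faster than 0.4 m/s with no finger on it (contact force between piston and table above 0.2 N or (contact force between the fingers and piston below 0.02 N and linear speed of piston above 0.4 m/s)).
It fails at once if the drift is thrown down or dropped (faster than 0.6 m/s with no finger on it) (contact force between the fingers and drift below 0.02 N and linear speed of drift above 0.6 m/s).
It fails at once if a bystander is moved more than 15 mm (distance of any of twin, spring, boot, pliers, screwdriver, jar, drill from where it was at the start of the episode above 0.015 m).
It also fails if it takes over 62 s, if anything falls off the work surface, if the arm or the gripper's body presses on something with over 40 N, if the wrist force passes 120 N, or if a joint passes its speed limit or range.

## Working session

There is one attempt and no reset: what is moved stays moved. The work goes in short steps, Python scripts to look and compute and a tool call to move; the robot and the scene stay as the last step left them, time stands still between calls to the robot, and variables do not carry over. Pictures are saved under pics/ and viewed, at most 10 in all, crops included, and the job is handed in when it is done.

Besides the shell and the picture viewer there is one more tool, called after "Emit:" as a command line: name --argument value ..., lists and objects as JSON in quotes. step_arm: Moves the arm, as the interface text tells. Scaled input: -1 to 1 covers 0.3 m each way for a shift and 180 degrees each way for a turn. Its arguments: {"type":"object","properties":{"commands":{"type":"array"},"grip_force":{"type":"number"}},"required":["commands"]}

```bash
mkdir -p pics; python3 - <<'E'
from plant import *
import cv2
for n in("scene","top"):
    im=read_camera(n);cv2.imwrite(f"pics/{n}0.png",im[...,::-1]);p=camera_params(n)
    print(n,p["intrinsics"],p["k1"],p["camera_from_world"])
print(read_state())
E
```

```text
scene [[395.92333218   0.         320.42725746]
 [  0.         395.92333218 199.2811722 ]
 [  0.           0.           1.        ]] -0.05480861354706819 [[ 5.99599113e-01  8.00297373e-01 -2.24031547e-03 -3.32873396e+02]
 [-5.59675894e-01  4.21318269e-01  7.13620214e-01  2.69180457e+02]
 [ 5.72052268e-01 -4.26632196e-01  7.00529208e-01 -1.31047555e+03]
 [ 0.00000000e+00  0.00000000e+00  0.00000000e+00  1.00000000e+00]]
top [[459.6458403    0.         319.90864721]
 [  0.         459.6458403  198.50287555]
 [  0.           0.           1.        ]] -0.03197682045698705 [[-2.16983323e-02 -9.99691361e-01 -1.20981715e-02 -5.74157026e+00]
 [ 9.94138795e-01 -2.28565926e-02  1.05667554e-01 -5.76977624e+02]
 [-1.05911464e-01 -9.73445196e-03  9.94327915e-01 -9.89339040e+02]
 [ 0.00000000e+00  0.00000000e+00  0.00000000e+00  1.00000000e+00]]
{'time': 0.1, 'joint_pos': array([-1.25428564e+00,  3.79364818e-01,  1.73469793e+00, -6.35897691e-06,
        1.02851558e+00, -3.32641901e-02]), 'qd': array([-8.00033878e-04, -1.49537411e-04, -2.33486637e-04, -5.00772011e-05,
       -8.71046249e-04,  1.19957613e-03]), 'effort': array([ 1.00895042e-03, -7.65037036e+01, -4.35295129e+01,  6.52396842e-02,
        3.98863025e-02, -1.58970147e-05]), 'ee_pos': array([ 239.78930731, -657.27920954,  213.3598777 ]), 'orientation': array([[ 9.39448762e-01,  3.42689256e-01, -3.11971891e-04],
       [ 3.42689397e-01, -9.39448297e-01,  9.35024584e-04],
       [ 2.73414167e-05, -9.85317147e-04, -9.99999514e-01]]), 'contact_force': array([-0.04917317,  0.17893896,  0.14318203]), 'torque': array([0.05351121, 0.01411229, 0.00795792]), 'grip_force': 0.0, 'gripper_width': 1.003136201226333}
```

View pics/scene0.png

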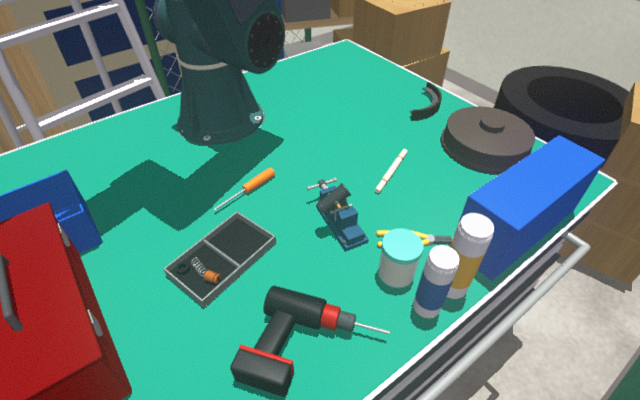

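View pics/top0.png

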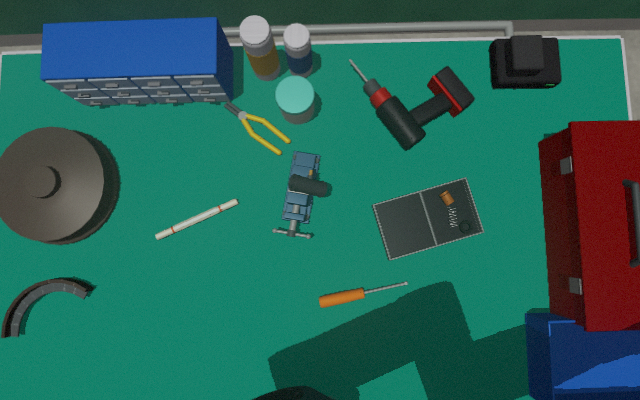

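The drift lies at top (157,236)-(238,203). The cylinder is near top (308,185) and the tray near top (428,218). I'll look closer at the cylinder, then measure the rest.

```bash
cat > h.py <<'E'
from plant import *
import numpy as np, cv2
from scipy.optimize import least_squares
P={n:camera_params(n) for n in("scene","top")}
def proj(n,X):
    p=P[n];T=p["camera_from_world"];X=np.atleast_2d(X);c=X@T[:3,:3].T+T[:3,3]
    s=np.c_[c[:,0]/-c[:,2],-c[:,1]/-c[:,2]];s=s*(1+p["k1"]*(s**2).sum(1,keepdims=True))
    return s@p["intrinsics"][:2,:2].T+p["intrinsics"][:2,2]
def onplane(n,px,z):
    return np.r_[least_squares(lambda q:(proj(n,[q[0],q[1],z])-px).ravel(),[600,0],x_scale=100).x,z]
def tri(a,b):
    r=least_squares(lambda q:np.r_[(proj("scene",q)-a).ravel(),(proj("top",q)-b).ravel()],[600,0,50],x_scale=100)
    return r.x,np.abs(r.fun).max()
E
python3 - <<'E'
from h import *
a=cv2.imread("pics/scene0.png");b=cv2.imread("pics/top0.png")
A=cv2.resize(a[170:250,300:380],(400,400),interpolation=cv2.INTER_CUBIC)
B=cv2.resize(b[145:245,265:345],(320,400),interpolation=cv2.INTER_CUBIC)
cv2.imwrite("pics/z.png",cv2.convertScaleAbs(np.hstack([A,B]),alpha=1.5,beta=20))
for n,im,(y0,y1,x0,x1) in(("top",b,(190,245,145,245)),("scene",a,(145,195,370,412))):
    m=(im[y0:y1,x0:x1].min(2)>110).astype('u1');
    ys,xs=np.nonzero(m);q=np.float32(np.c_[xs+x0,ys+y0]);r=cv2.minAreaRect(q)
    c=np.array(r[0]);d=cv2.fitLine(q,2,0,.01,.01).ravel()[:2];L=max(r[1])/2
    print(n,len(q),r,onplane(n,c-d*L,8),onplane(n,c+d*L,8))
    # white ink mask includes only bright parts
g=b
for px in((374,205),(467,179),(482,234),(390,259),(428,218)):print(px,onplane("top",px,24))
for px in((235,212),(276,240),(205,302),(165,268)):print(px,onplane("scene",px,26))
E
```

```text
top 553 ((195.8350372314453, 218.62889099121094), (6.904354095458984, 88.74126434326172), 66.03751373291016) [500.1273519  356.47945112   8.        ] [579.24599926 171.89746528   8.        ]
scene 340 ((390.6538391113281, 170.26922607421875), (6.933752059936523, 52.419166564941406), 33.690067291259766) [579.60365425 164.10568251   8.        ] [494.59993539 362.57500772   8.        ]
(374, 205) [ 560.08070504 -138.72111084   24.        ]
(467, 179) [ 613.78266268 -349.24083571   24.        ]
(482, 234) [ 490.10781031 -375.77523863   24.        ]
(390, 259) [ 439.9753654  -169.91059468   24.        ]
(428, 218) [ 528.35001556 -257.62852446   24.        ]
(235, 212) [ 438.71118618 -174.08539915   26.        ]
(276, 240) [ 574.19087432 -141.04597819   26.        ]
(205, 302) [ 625.22785131 -342.16878264   26.        ]
(165, 268) [ 496.55561052 -376.18019184   26.        ]
```

View pics/z.png

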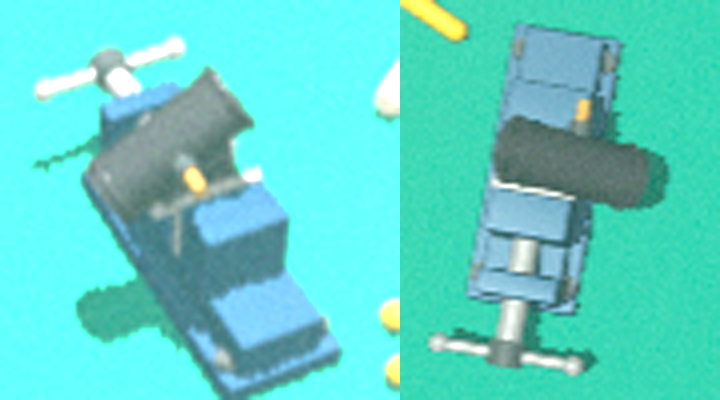

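```bash
cat > fit.py <<'E'
from h import *
from scipy.optimize import minimize
ims={"scene":cv2.imread("pics/scene0.png"),"top":cv2.imread("pics/top0.png")}
roi={"scene":(178,216,314,354),"top":(170,202,286,334)}
S=8
def sil(n,v):
    X,Y,yaw=v;c,s=np.cos(np.pi/6),.5
    ax=np.array([np.cos(yaw)*c,np.sin(yaw)*c,-s]);l=np.array([-np.sin(yaw),np.cos(yaw),0]);u=np.cross(ax,l)
    t=np.linspace(0,2*np.pi,40)[:,None];o=np.array([X,Y,71.])
    C=[o+ax*k+r*(np.cos(t)*l+np.sin(t)*u) for k,r in((0,18.5),(-6,18.5),(-70,18.5),(-76,18.5))]
    return cv2.convexHull(np.float32(proj(n,np.vstack(C))))
M={}
for n in roi:
    y0,y1,x0,x1=roi[n];im=ims[n][y0:y1,x0:x1].astype(int);m=((im.max(2)-im.min(2)<26)&(im.max(2)<85)).astype('u1')
    k,lab,st,_=cv2.connectedComponentsWithStats(m);m=(lab==1+np.argmax(st[1:,4])).astype('u1')
    m=cv2.morphologyEx(m,cv2.MORPH_CLOSE,np.ones((3,3)));M[n]=cv2.resize(m,None,fx=S,fy=S,interpolation=cv2.INTER_NEAREST)
def cost(v,ns=("scene","top")):
    r=0
    for n in ns:
        y0,y1,x0,x1=roi[n];R=np.zeros_like(M[n]);h=(sil(n,v)-[x0-.5,y0-.5])*S
        cv2.fillConvexPoly(R,np.int32(h),1);r+=1-(R&M[n]).sum()/(R|M[n]).sum()
    return r
if __name__=="__main__":
    for ns in(("scene","top"),("top",),("scene",)):
        best=min((minimize(cost,[x,y,yw],args=(ns,),method="Nelder-Mead",options=dict(initial_simplex=[[x,y,yw],[x+10,y,yw],[x,y+10,yw],[x,y,yw+.2]])) for x in(590,610) for y in(0,-25) for yw in(-1.6,-1.9)),key=lambda r:r.fun)
        print(ns,best.x,best.fun)
    out=[]
    b=minimize(cost,[600,-10,-1.75],method="Nelder-Mead").x
    for n in roi:
        y0,y1,x0,x1=roi[n];A=cv2.resize(ims[n][y0-10:y1+10,x0-10:x1+10],None,fx=6,fy=6,interpolation=cv2.INTER_CUBIC)
E
python3 fit.py
```

```text
('scene', 'top') [594.59333751 -24.80813593  -1.73723665] 1.0235792067027953
('top',) [593.75626442 -26.58712233  -1.74270975] 0.16211863648564018
('scene',) [596.16830932  38.5823097   -2.96187045] 0.6246905319504852
```

```bash
python3 - <<'E'
from fit import *
v=(594,-26,-1.743);out=[]
for n,(y0,y1,x0,x1) in(("scene",(170,226,300,380)),("top",(160,216,270,350))):
    A=cv2.convertScaleAbs(cv2.resize(ims[n][y0:y1,x0:x1],None,fx=7,fy=7,interpolation=cv2.INTER_CUBIC),alpha=1.6,beta=20)
    h=(sil(n,v)-[x0-.5,y0-.5])*7
    cv2.polylines(A,[np.int32(h)],True,(0,0,255),1);out.append(A[:,:399] if 0 else A)
cv2.imwrite("pics/fit.png",cv2.resize(np.vstack(out),(420,588)))
E
```

```text
(no output)
```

View pics/fit.png

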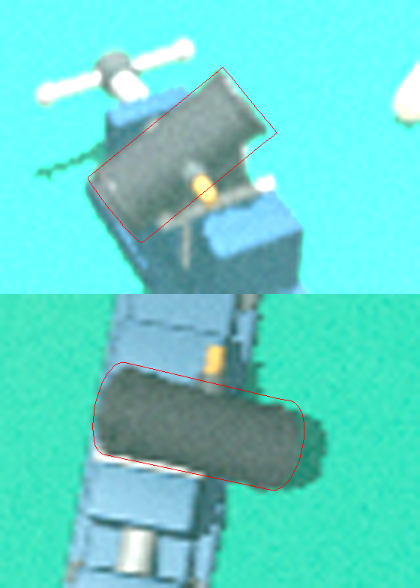

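Emit:
step_arm --commands '[{"offset": [0.113,-0.0495,0],"spin": 0,"fingers": -1},{"offset": [0.113,-0.0495,0],"spin": 0,"fingers": -1},{"offset": [0.113,-0.0495,0],"spin": 0,"fingers": -1},{"offset": [0.113,-0.0495,0],"spin": 0,"fingers": -1},{"offset": [0.113,-0.0495,0],"spin": 0,"fingers": -1},{"offset": [0.113,-0.0495,0],"spin": 0,"fingers": -1},{"offset": [0.113,-0.0495,0],"spin": 0,"fingers": -1},{"offset": [0.113,-0.0495,0],"spin": 0,"fingers": -1},{"offset": [0.113,-0.0495,0],"spin": 0,"fingers": -1},{"offset": [0.113,-0.0495,0],"spin": 0,"fingers": -1},{"offset": [0.113,-0.0495,0],"spin": 0,"fingers": -1},{"offset": [0.113,-0.0495,0],"spin": 0,"fingers": -1}]'

```text
time: 1.1
ee_pos: [562.0, -349.2, 213.7]
orientation: [[0.939, 0.343, -0.0], [0.343, -0.939, 0.0], [-0.0, -0.0, -1.0]]
contact_force: [0.3, -0.7, 0.1]
gripper_width: 0.998
grip_force: 0.0
```

Emit:
step_arm --commands '[{"offset": [0.035,-0.114,0],"spin": 0,"fingers": -1},{"offset": [0.035,-0.114,0],"spin": 0,"fingers": -1},{"offset": [0.035,-0.114,0],"spin": 0,"fingers": -1},{"offset": [0.035,-0.114,0],"spin": 0,"fingers": -1},{"offset": [0.035,-0.114,0],"spin": 0,"fingers": -1},{"offset": [0.035,-0.114,0],"spin": 0,"fingers": -1},{"offset": [0.035,-0.114,0],"spin": 0,"fingers": -1},{"offset": [0.035,-0.114,0],"spin": 0,"fingers": -1},{"offset": [0.035,-0.114,0],"spin": 0,"fingers": -1}]'

```text
time: 1.85
ee_pos: [543.7, -27.6, 213.8]
orientation: [[0.939, 0.343, -0.0], [0.343, -0.939, 0.0], [-0.0, -0.0, -1.0]]
contact_force: [0.5, 0.1, -0.5]
gripper_width: 1.002
grip_force: 0.0
```

Emit:
step_arm --commands '[{"offset": [0.035,-0.114,0],"spin": 0,"fingers": -1},{"offset": [0.035,-0.114,0],"spin": 0,"fingers": -1},{"offset": [0.035,-0.114,0],"spin": 0,"fingers": -1},{"offset": [0.035,-0.114,0],"spin": 0,"fingers": -1},{"offset": [0.035,-0.114,0],"spin": 0,"fingers": -1},{"offset": [0.035,-0.114,0],"spin": 0,"fingers": -1},{"offset": [0.035,-0.114,0],"spin": 0,"fingers": -1},{"offset": [0.035,-0.114,0],"spin": 0,"fingers": -1},{"offset": [0.035,-0.114,0],"spin": 0,"fingers": -1}]'

```text
time: 2.6
ee_pos: [527.0, 294.0, 213.8]
orientation: [[0.939, 0.343, -0.0], [0.343, -0.939, -0.0], [-0.0, 0.0, -1.0]]
contact_force: [1.6, -1.1, -0.4]
gripper_width: 1.003
grip_force: 0.0
```

Emit:
step_arm --commands '[{"offset": [0,0,0],"spin": -0.0388,"fingers": -1},{"offset": [0,0,0],"spin": -0.0388,"fingers": -1},{"offset": [0,0,0],"spin": -0.0388,"fingers": -1},{"offset": [0,0,0],"spin": -0.0388,"fingers": -1},{"offset": [0,0,0],"spin": -0.0388,"fingers": -1},{"offset": [0,0,0],"spin": -0.0388,"fingers": -1},{"offset": [0,0,0],"spin": -0.0388,"fingers": -1},{"offset": [0,0,0],"spin": -0.0388,"fingers": -1},{"offset": [0,0,0],"spin": -0.0388,"fingers": -1},{"offset": [0,0,0],"spin": -0.0388,"fingers": -1},{"offset": [0,0,0],"spin": -0.0388,"fingers": -1},{"offset": [0,0,0],"spin": -0.0388,"fingers": -1}]'

```text
time: 3.6
ee_pos: [527.4, 292.2, 213.6]
orientation: [[-0.245, 0.969, -0.001], [0.969, 0.245, -0.0], [-0.0, -0.001, -1.0]]
contact_force: [0.5, -0.6, -0.6]
gripper_width: 1.0
grip_force: 0.0
```

Emit:
step_arm --commands '[{"offset": [0,0,0],"spin": -0.0388,"fingers": -1},{"offset": [0,0,0],"spin": -0.0135,"fingers": -1},{"offset": [0,0,0],"spin": 0,"fingers": -1}]'

```text
time: 3.85
ee_pos: [527.4, 292.2, 213.6]
orientation: [[-0.397, 0.918, -0.0], [0.918, 0.397, -0.0], [-0.0, -0.001, -1.0]]
contact_force: [-0.2, -0.0, -0.7]
gripper_width: 1.003
grip_force: 0.0
```

Emit:
step_arm --commands '[{"offset": [0,0,0.11],"spin": 0,"fingers": -1},{"offset": [0,0,0.11],"spin": 0,"fingers": -1},{"offset": [0,0,0.11],"spin": 0,"fingers": -1},{"offset": [0,0,0.11],"spin": 0,"fingers": -1},{"offset": [0,0,0.11],"spin": 0,"fingers": -1},{"offset": [0,0,0.08],"spin": 0,"fingers": -1},{"offset": [0,0,0.05],"spin": 0,"fingers": -1},{"offset": [0,0,0.02],"spin": 0,"fingers": -1},{"offset": [0,0,0],"spin": 0,"fingers": -1}]' --grip_force 4

```text
time: 4.6
ee_pos: [526.8, 291.9, 2.6]
orientation: [[-0.394, 0.919, -0.002], [0.919, 0.394, -0.001], [-0.0, -0.002, -1.0]]
contact_force: [-0.2, -0.4, 0.1]
gripper_width: 1.004
grip_force: 0.0
```

Emit:
step_arm --commands '[{"offset": [0,0,0],"spin": 0,"fingers": 1},{"offset": [0,0,0],"spin": 0,"fingers": 1},{"offset": [0,0,0],"spin": 0,"fingers": 1},{"offset": [0,0,0],"spin": 0,"fingers": 1},{"offset": [0,0,0],"spin": 0,"fingers": 1},{"offset": [0,0,0],"spin": 0,"fingers": 1},{"offset": [0,0,0],"spin": 0,"fingers": 1},{"offset": [0,0,0],"spin": 0,"fingers": 1},{"offset": [0,0,0],"spin": 0,"fingers": 1},{"offset": [0,0,0],"spin": 0,"fingers": 1}]'

```text
time: 5.43
ee_pos: [527.5, 292.3, 3.9]
orientation: [[-0.395, 0.919, -0.0], [0.919, 0.395, -0.0], [0.0, -0.0, -1.0]]
contact_force: [-0.5, 0.7, 0.8]
gripper_width: 0.3
grip_force: 0.0
```

Emit:
step_arm --commands '[{"offset": [0,0,0],"spin": 0,"fingers": 1},{"offset": [0,0,0],"spin": 0,"fingers": 1},{"offset": [0,0,0],"spin": 0,"fingers": 1},{"offset": [0,0,0],"spin": 0,"fingers": 1},{"offset": [0,0,0],"spin": 0,"fingers": 1}]'

```text
time: 5.85
ee_pos: [527.5, 292.3, 3.9]
orientation: [[-0.395, 0.919, -0.0], [0.919, 0.395, -0.0], [0.0, -0.0, -1.0]]
contact_force: [-0.2, 0.8, -0.3]
gripper_width: 0.175
grip_force: 4.0
```

Emit:
step_arm --commands '[{"offset": [0,0,-0.05],"spin": 0,"fingers": 1},{"offset": [0,0,-0.1],"spin": 0,"fingers": 1},{"offset": [0,0,-0.1],"spin": 0,"fingers": 1},{"offset": [0,0,-0.1],"spin": 0,"fingers": 1},{"offset": [0,0,-0.1],"spin": 0,"fingers": 1},{"offset": [0,0,-0.1],"spin": 0,"fingers": 1},{"offset": [0,0,-0.05],"spin": 0,"fingers": 1}]'

```text
time: 6.43
ee_pos: [528.6, 292.9, 187.6]
orientation: [[-0.395, 0.919, 0.003], [0.919, 0.395, 0.002], [0.0, 0.004, -1.0]]
contact_force: [-0.3, -0.0, 0.6]
gripper_width: 0.173
grip_force: 4.0
```

```bash
python3 - <<'E'
from h import *
for n in("scene","top"): cv2.imwrite(f"pics/{n}1.png",read_camera(n)[...,::-1])
a=cv2.imread("pics/scene1.png")[80:240,280:480];b=cv2.imread("pics/top1.png")[130:270,110:310]
cv2.imwrite("pics/v1.png",np.hstack([cv2.resize(a,(400,320)),cv2.resize(b,(400,320))]))
s=read_state();print(s["ee_pos"],s["gripper_width"],s["grip_force"])
E
```

```text
[529.00297366 293.03661309 186.99628264] 0.17697555210242794 3.999801498234774
```

View pics/v1.png

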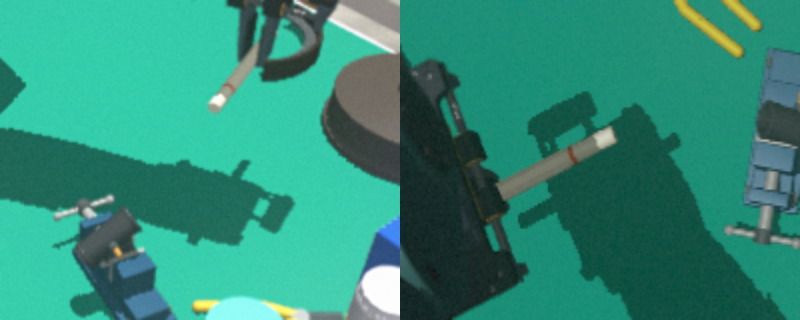

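The drift is held, with its tip at scene (388,132) and top (217,197.5).

```bash
python3 - <<'E'
from h import *
t,e=tri(np.array([387.5,132.]),np.array([216.5,197.5]));print(t,e)
g=np.array([529.,293.,191.5]);d=g-t;print(np.linalg.norm(d),np.degrees(np.arctan2(d[2],np.hypot(*d[:2]))),np.degrees(np.arctan2(d[1],d[0])))
E
```

```text
[569.52451176 178.91105962 184.5742257 ] 2.9379444902295972
121.27031260690806 3.2739559610219557 109.55509190485226
```

Emit:
step_arm --commands '[{"offset": [0,0,0],"spin": 0.0369,"fingers": 1},{"offset": [0,0,0],"spin": 0.0369,"fingers": 1},{"offset": [0,0,0],"spin": 0.0369,"fingers": 1},{"offset": [0,0,0],"spin": 0.0369,"fingers": 1},{"offset": [0,0,0],"spin": 0.0369,"fingers": 1},{"offset": [0,0,0],"spin": 0,"fingers": 1}]'

```text
time: 7.03
ee_pos: [526.9, 292.0, 182.5]
orientation: [[0.178, 0.984, -0.002], [0.984, -0.178, -0.001], [-0.001, -0.001, -1.0]]
contact_force: [-0.0, -0.2, -0.0]
gripper_width: 0.172
grip_force: 4.0
```

Emit:
step_arm --commands '[{"offset": [-0.0451,0.0659,0.042],"spin": 0,"fingers": 1},{"offset": [-0.0451,0.0659,0.042],"spin": 0,"fingers": 1},{"offset": [-0.0451,0.0659,0.042],"spin": 0,"fingers": 1},{"offset": [-0.0451,0.0659,0.042],"spin": 0,"fingers": 1},{"offset": [-0.0451,0.0659,0.042],"spin": 0,"fingers": 1},{"offset": [-0.0451,0.0659,0.042],"spin": 0,"fingers": 1},{"offset": [0,0,0],"spin": 0,"fingers": 1},{"offset": [0,0,0],"spin": 0,"fingers": 1}]'

```text
time: 7.7
ee_pos: [629.9, 190.9, 106.5]
orientation: [[0.171, 0.985, -0.002], [0.985, -0.171, -0.001], [-0.001, -0.002, -1.0]]
contact_force: [-0.4, 0.3, -0.2]
gripper_width: 0.176
grip_force: 4.0
```

```bash
cat > look.py <<'E'
import sys
from fit import *
# usage: look.py name sx sy tx ty  : 66x60 px crops x6 of both cams about given px
nm,*c=sys.argv[1:];c=list(map(int,c));o=[]
for n,x,y in(("scene",c[0],c[1]),("top",c[2],c[3])):
    im=read_camera(n)[...,::-1];cv2.imwrite(f"pics/{n}_{nm}.png",im)
    k=cv2.resize(im[y-35:y+35,x-33:x+33],None,fx=6,fy=6,interpolation=cv2.INTER_CUBIC)
    o.append(cv2.convertScaleAbs(k,alpha=1.5,beta=15))
cv2.imwrite(f"pics/{nm}.png",np.hstack(o));s=read_state()
print(s["time"],s["ee_pos"],s["contact_force"],s["gripper_width"],s["grip_force"])
E
python3 look.py a 355 180 280 185
python3 -c "
from h import *
print(proj('scene',[[605.3,39,109],[594,-26,71]]),proj('top',[[605.3,39,109],[594,-26,71]]))"
```

```text
7.8 [629.7932902  192.09161453 107.94470149] [-0.10207466 -0.32025134  0.4082504 ] 0.17523310805092676 3.9998317732283795
[[347.13472386 188.50536404]
 [321.43750946 209.53052409]] [[291.14099221 181.29497195]
 [322.95414743 188.36897261]]
```

View pics/a.png

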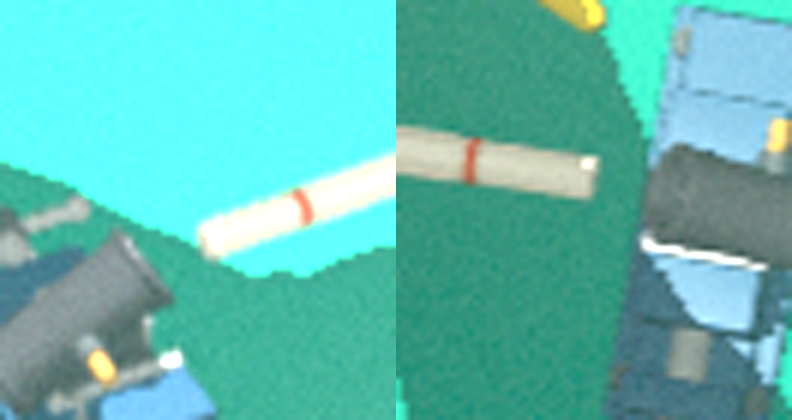

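```bash
python3 - <<'E'
from h import *
print(tri(np.array([356.7,185.1]),np.array([279.4,179.7])))
print(tri(np.array([346.3,189.7]),np.array([292.,182.2])))
print(proj("scene",[607.6,63,105.5]),proj("top",[607.6,63,105.5]))
E
```

```text
(array([609.44015333,  63.49629866, 108.99920581]), np.float64(0.23068504050417005))
(array([604.01385806,  37.63201512, 105.04611344]), np.float64(0.060686855757069225))
[[355.69575673 185.90778365]] [[279.64835779 180.70663999]]
```

```bash
python3 - <<'E'
from h import *
t,_=tri(np.array([356.7,185.1]),np.array([279.4,179.7]))
b,e=tri(np.array([372.8,179.5]),np.array([259.7,176.7]));print(b,e)
d=b-t;print(d,np.linalg.norm(d),np.degrees(np.arctan2(d[2],np.hypot(*d[:2]))))
for p in(0,3,6):
    for s in(0,46):
        q=np.r_[629.8,192.1,112]+(131-s)*np.r_[-.171*np.cos(np.radians(p)),-.985*np.cos(np.radians(p)),-np.sin(np.radians(p))]
        print(p,s,q,proj("scene",q),proj("top",q))
E
```

```text
[617.16923373 104.804283   109.42414506] 0.7450600039141477
[ 7.7290804  41.30798434  0.42493925] 42.02700117397921 0.5793332794068126
0 0 [607.399  63.065 112.   ] [[355.82948103 183.76881914]] [[279.30390331 180.34776675]]
0 46 [615.265 108.375 112.   ] [[372.73733607 177.755485  ]] [[257.25440673 177.0784079 ]]
3 0 [607.42969979  63.24183798 105.14398973] [[355.71825756 185.93890728]] [[279.54962389 180.81577859]]
3 46 [615.28491971 108.4897422  107.55144372] [[372.60954697 179.16298219]] [[257.51663926 177.39752971]]
6 0 [607.52171502  63.77186723  98.30677131] [[355.74123403 188.03258363]] [[279.62120448 181.25064379]]
6 46 [615.34462425 108.83365431 103.11508062] [[372.56652717 180.52726485]] [[257.66530131 177.69645518]]
```

Emit:
step_arm --commands '[{"offset": [-0.025,-0.002,0],"spin": 0,"fingers": 1},{"offset": [-0.025,0,0],"spin": 0,"fingers": 1},{"offset": [-0.02,0,0],"spin": 0,"fingers": 1},{"offset": [-0.02,0,0],"spin": 0,"fingers": 1},{"offset": [0,0,0],"spin": 0,"fingers": 1}]' --grip_force 3

```text
time: 8.22
ee_pos: [624.8, 164.3, 108.6]
orientation: [[0.173, 0.985, 0.0], [0.985, -0.173, -0.0], [-0.0, 0.0, -1.0]]
contact_force: [0.5, -0.2, -0.7]
gripper_width: 0.174
grip_force: 3.0
```

Emit:
step_arm --commands '[{"offset": [-0.01,0,0],"spin": 0,"fingers": 1},{"offset": [-0.01,0,0],"spin": 0,"fingers": 1},{"offset": [0,0,0],"spin": 0,"fingers": 1}]'

```text
time: 8.47
ee_pos: [624.2, 159.3, 108.4]
orientation: [[0.173, 0.985, 0.0], [0.985, -0.173, 0.0], [0.0, 0.0, -1.0]]
contact_force: [-0.2, 0.9, -0.4]
gripper_width: 0.172
grip_force: 3.0
```

```bash
python3 look.py b 355 180 280 185
```

```text
8.5667 [624.15310197 159.49242844 108.38329194] [-1.15497448  0.97626332 -0.51438706] 0.17540941669606716 2.999948841503257
```

View pics/b.png

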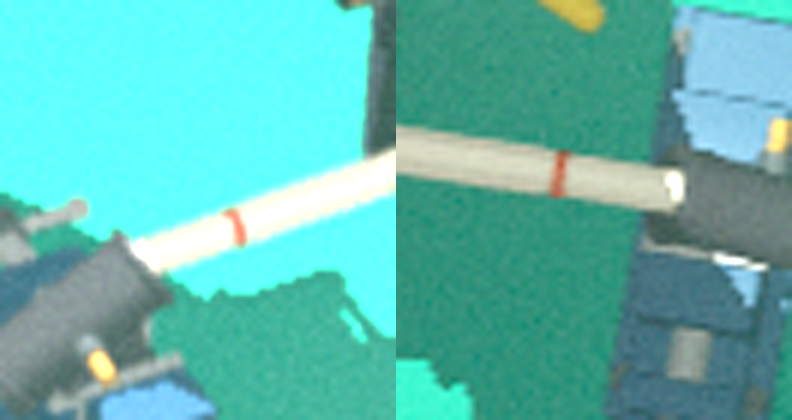

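Emit:
step_arm --commands '[{"offset": [0.01,-0.003,0.005],"spin": 0,"fingers": 1},{"offset": [0,-0.003,0.005],"spin": 0,"fingers": 1},{"offset": [-0.01,0,0],"spin": 0,"fingers": 1},{"offset": [-0.01,0,0],"spin": 0,"fingers": 1},{"offset": [-0.005,0,0],"spin": 0,"fingers": 1},{"offset": [0,0,0],"spin": 0,"fingers": 1}]'

```text
time: 9.07
ee_pos: [621.5, 154.9, 105.3]
orientation: [[0.173, 0.985, -0.0], [0.985, -0.173, -0.0], [-0.0, -0.0, -1.0]]
contact_force: [0.3, -0.4, -0.9]
gripper_width: 0.176
grip_force: 3.0
```

Emit:
step_arm --commands '[{"offset": [-0.008,0,0],"spin": 0,"fingers": 1},{"offset": [-0.008,0,0],"spin": 0,"fingers": 1},{"offset": [0,0,0],"spin": 0,"fingers": 1}]'

```text
time: 9.32
ee_pos: [620.7, 150.1, 105.4]
orientation: [[0.173, 0.985, -0.0], [0.985, -0.173, -0.0], [-0.0, -0.0, -1.0]]
contact_force: [-0.3, -0.3, 0.5]
gripper_width: 0.171
grip_force: 3.0
```

Emit:
step_arm --commands '[{"offset": [0,0,-0.016],"spin": 0,"fingers": 1},{"offset": [0,0,-0.016],"spin": 0,"fingers": 1},{"offset": [-0.001,0,-0.016],"spin": 0,"fingers": 1},{"offset": [-0.002,0,-0.016],"spin": 0,"fingers": 1},{"offset": [-0.003,0,-0.016],"spin": 0,"fingers": 1},{"offset": [-0.003,0,-0.016],"spin": 0,"fingers": 1}]'

```text
time: 9.82
ee_pos: [620.3, 147.9, 134.8]
orientation: [[0.173, 0.985, 0.0], [0.985, -0.173, 0.0], [0.0, 0.0, -1.0]]
contact_force: [-0.0, -0.6, -1.4]
gripper_width: 0.172
grip_force: 3.0
```

Emit:
step_arm --commands '[{"offset": [-0.004,0,-0.016],"spin": 0,"fingers": 1},{"offset": [-0.005,0,-0.016],"spin": 0,"fingers": 1},{"offset": [-0.005,0,-0.016],"spin": 0,"fingers": 1},{"offset": [-0.006,0,-0.016],"spin": 0,"fingers": 1},{"offset": [-0.006,0,-0.016],"spin": 0,"fingers": 1},{"offset": [-0.006,0,-0.016],"spin": 0,"fingers": 1},{"offset": [0,0,0],"spin": 0,"fingers": 1}]'

```text
time: 10.4
ee_pos: [619.0, 138.2, 164.0]
orientation: [[0.173, 0.985, 0.001], [0.985, -0.173, 0.0], [0.0, 0.001, -1.0]]
contact_force: [-0.2, 0.4, -0.9]
gripper_width: 0.178
grip_force: 3.0
```

```bash
python3 look.py c 355 180 280 185
```

```text
10.5 [618.65046116 138.39796823 163.10933046] [ 0.01446424  0.10911581 -0.95357815] 0.1754184901343325 2.9999421765023726
```

View pics/c.png

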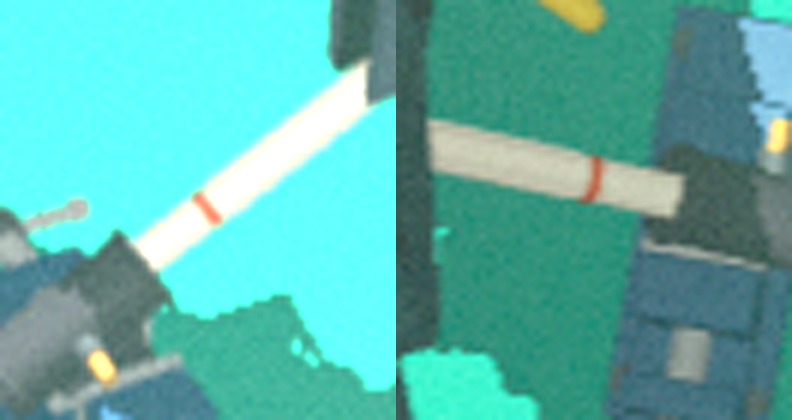

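Emit:
step_arm --commands '[{"offset": [0,0,0],"spin": 0,"fingers": 1},{"offset": [-0.0115,0,0.0067],"spin": 0,"fingers": 1},{"offset": [-0.0115,0,0.0067],"spin": 0,"fingers": 1},{"offset": [-0.0115,0,0.0067],"spin": 0,"fingers": 1},{"offset": [-0.0115,0,0.0067],"spin": 0,"fingers": 1},{"offset": [0,0,0],"spin": 0,"fingers": 1}]' --grip_force 14

```text
time: 11.0
ee_pos: [615.8, 124.2, 154.2]
orientation: [[0.173, 0.985, -0.001], [0.985, -0.173, -0.0], [-0.0, -0.001, -1.0]]
contact_force: [-0.4, -0.2, -0.6]
gripper_width: 0.172
grip_force: 14.0
```

Emit:
step_arm --commands '[{"offset": [-0.0058,0,0.0033],"spin": 0,"fingers": 1},{"offset": [-0.0058,0,0.0033],"spin": 0,"fingers": 1},{"offset": [-0.0058,0,0.0033],"spin": 0,"fingers": 1},{"offset": [0,0,0],"spin": 0,"fingers": 1}]'

```text
time: 11.33
ee_pos: [615.2, 119.5, 151.7]
orientation: [[0.173, 0.985, -0.0], [0.985, -0.173, -0.0], [-0.0, -0.0, -1.0]]
contact_force: [0.1, -0.0, -0.4]
gripper_width: 0.171
grip_force: 14.0
```

Emit:
step_arm --commands '[{"offset": [-0.0058,0,0.0033],"spin": 0,"fingers": 1},{"offset": [-0.0058,0,0.0033],"spin": 0,"fingers": 1},{"offset": [0,0,0],"spin": 0,"fingers": 1}]'

```text
time: 11.58
ee_pos: [614.6, 116.1, 149.7]
orientation: [[0.173, 0.985, -0.0], [0.985, -0.173, -0.0], [-0.0, -0.0, -1.0]]
contact_force: [-0.2, -0.1, -0.5]
gripper_width: 0.172
grip_force: 14.0
```

Emit:
step_arm --commands '[{"offset": [-0.0043,0,0.0025],"spin": 0,"fingers": 1},{"offset": [-0.0043,0,0.0025],"spin": 0,"fingers": 1},{"offset": [0,0,0],"spin": 0,"fingers": 1}]'

```text
time: 11.83
ee_pos: [614.1, 113.6, 148.3]
orientation: [[0.173, 0.985, -0.0], [0.985, -0.173, -0.0], [-0.0, -0.0, -1.0]]
contact_force: [0.4, -0.6, -1.0]
gripper_width: 0.171
grip_force: 14.0
```

Emit:
step_arm --commands '[{"offset": [-0.0043,0,0.0025],"spin": 0,"fingers": 1},{"offset": [-0.0043,0,0.0025],"spin": 0,"fingers": 1},{"offset": [0,0,0],"spin": 0,"fingers": 1}]'

```text
time: 12.08
ee_pos: [614.0, 111.3, 147.1]
orientation: [[0.173, 0.985, 0.001], [0.985, -0.173, 0.0], [0.001, 0.0, -1.0]]
contact_force: [0.7, 2.7, 0.6]
gripper_width: 0.177
grip_force: 14.0
```

Emit:
step_arm --commands '[{"offset": [-0.0043,0,0.0025],"spin": 0,"fingers": 1},{"offset": [-0.0043,0,0.0025],"spin": 0,"fingers": 1},{"offset": [0,0,0],"spin": 0,"fingers": 1}]'

```text
time: 12.33
ee_pos: [613.7, 109.0, 145.7]
orientation: [[0.173, 0.985, 0.001], [0.985, -0.173, 0.001], [0.001, 0.001, -1.0]]
contact_force: [-0.4, 4.2, 1.6]
gripper_width: 0.174
grip_force: 14.0
```

Emit:
step_arm --commands '[{"offset": [-0.0043,0,0.0025],"spin": 0,"fingers": 1},{"offset": [-0.0043,0,0.0025],"spin": 0,"fingers": 1},{"offset": [0,0,0],"spin": 0,"fingers": 1}]'

```text
time: 12.58
ee_pos: [613.1, 106.4, 144.1]
orientation: [[0.173, 0.985, 0.001], [0.985, -0.173, 0.001], [0.001, 0.0, -1.0]]
contact_force: [0.1, 4.3, 1.5]
gripper_width: 0.17
grip_force: 14.0
```

Emit:
step_arm --commands '[{"offset": [-0.0043,0,0.0025],"spin": 0,"fingers": 1},{"offset": [-0.0043,0,0.0025],"spin": 0,"fingers": 1},{"offset": [0,0,0],"spin": 0,"fingers": 1}]'

```text
time: 12.83
ee_pos: [612.6, 103.7, 142.6]
orientation: [[0.173, 0.985, 0.0], [0.985, -0.173, 0.0], [0.0, 0.0, -1.0]]
contact_force: [0.2, 4.7, 2.8]
gripper_width: 0.174
grip_force: 14.0
```

Emit:
step_arm --commands '[{"offset": [-0.0043,0,0.0025],"spin": 0,"fingers": 1},{"offset": [-0.0043,0,0.0025],"spin": 0,"fingers": 1},{"offset": [0,0,0],"spin": 0,"fingers": 1}]'

```text
time: 13.08
ee_pos: [612.1, 101.1, 141.0]
orientation: [[0.173, 0.985, 0.0], [0.985, -0.173, 0.0], [0.0, 0.0, -1.0]]
contact_force: [0.1, 4.1, 1.8]
gripper_width: 0.172
grip_force: 14.0
```

```bash
python3 look.py d 325 200 320 190
python3 - <<'E'
from h import *
a=np.array([np.cos(-1.743)*.866,np.sin(-1.743)*.866,-.5]);o=np.array([592.5,-26,71])
for k in(0,5,10,15,20):print(k,proj("scene",o+a*k).round(1),proj("top",o+a*k).round(1))
E
```

```text
13.1833 [612.11140292 101.13213144 141.06116979] [0.47546595 4.60825294 2.13200574] 0.17331550407566162 14.001027453923598
0 [[321.  209.2]] [[323.  189.1]]
5 [[319.4 210.5]] [[325.  189.5]]
10 [[317.7 211.9]] [[327. 190.]]
15 [[316.  213.3]] [[329.  190.4]]
20 [[314.4 214.6]] [[330.9 190.8]]
```

View pics/d.png

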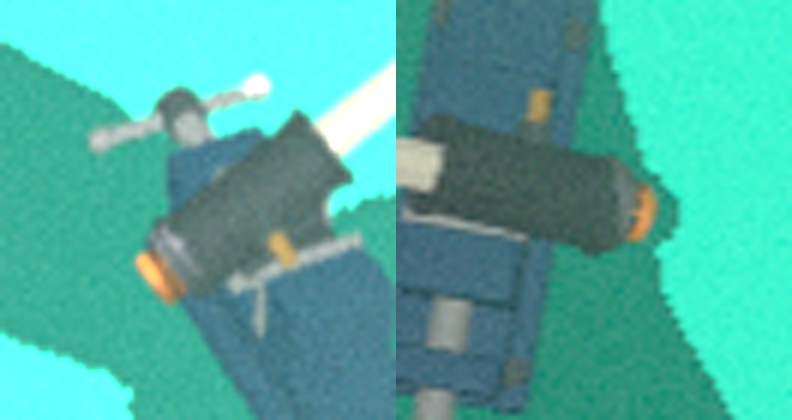

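Piston stands out about 10 mm at scene (317,212) and top (330,191). I'll push about 6.5 mm more.

Emit:
step_arm --commands '[{"offset": [-0.0043,0,0.0025],"spin": 0,"fingers": 1},{"offset": [-0.0043,0,0.0025],"spin": 0,"fingers": 1},{"offset": [0,0,0],"spin": 0,"fingers": 1}]'

```text
time: 13.43
ee_pos: [611.6, 98.5, 139.5]
orientation: [[0.173, 0.985, 0.0], [0.985, -0.173, 0.0], [0.0, 0.0, -1.0]]
contact_force: [1.0, 5.0, 2.2]
gripper_width: 0.173
grip_force: 14.0
```

Emit:
step_arm --commands '[{"offset": [-0.0043,0,0.0025],"spin": 0,"fingers": 1},{"offset": [-0.0043,0,0.0025],"spin": 0,"fingers": 1},{"offset": [-0.002,0,0.0012],"spin": 0,"fingers": 1},{"offset": [0,0,0],"spin": 0,"fingers": 1}]'

```text
time: 13.77
ee_pos: [611.1, 95.5, 137.6]
orientation: [[0.173, 0.985, 0.0], [0.985, -0.173, 0.0], [0.0, 0.0, -1.0]]
contact_force: [-0.2, 4.1, 1.2]
gripper_width: 0.174
grip_force: 14.0
```

```bash
python3 look.py e 325 200 320 190
```

```text
13.8667 [611.10714991  95.46912156 137.66716481] [0.27769972 4.00562513 0.81124501] 0.1734938926109493 14.001628017285839
```

View pics/e.png

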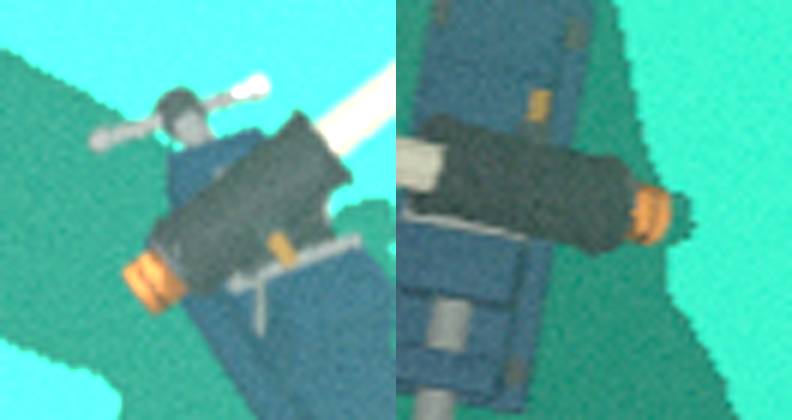

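Emit:
step_arm --commands '[{"offset": [0.01,0,-0.0058],"spin": 0,"fingers": 1},{"offset": [0.04,0,-0.0231],"spin": 0,"fingers": 1},{"offset": [0.046,0,-0.0267],"spin": 0,"fingers": 1},{"offset": [0.046,0,-0.0267],"spin": 0,"fingers": 1},{"offset": [0.046,0,-0.0267],"spin": 0,"fingers": 1},{"offset": [0.046,0,-0.0267],"spin": 0,"fingers": 1},{"offset": [0.046,0,-0.0267],"spin": 0,"fingers": 1},{"offset": [0,0,0],"spin": 0,"fingers": 1}]'

```text
time: 14.53
ee_pos: [626.9, 181.1, 188.6]
orientation: [[0.171, 0.985, 0.003], [0.985, -0.171, 0.001], [0.001, 0.003, -1.0]]
contact_force: [0.1, 0.9, -0.6]
gripper_width: 0.175
grip_force: 14.0
```

Emit:
step_arm --commands '[{"offset": [0.082,-0.057,0],"spin": 0,"fingers": 1},{"offset": [0.082,-0.057,0],"spin": 0,"fingers": 1},{"offset": [0.082,-0.057,0],"spin": 0,"fingers": 1},{"offset": [0.082,-0.057,0],"spin": 0,"fingers": 1},{"offset": [0.082,-0.057,0],"spin": 0,"fingers": 1},{"offset": [0,0,0.08],"spin": 0,"fingers": 1},{"offset": [0,0,0.08],"spin": 0,"fingers": 1},{"offset": [0,0,0.08],"spin": 0,"fingers": 1},{"offset": [0,0,0.06],"spin": 0,"fingers": 1},{"offset": [0,0,0],"spin": 0,"fingers": 1}]'

```text
time: 15.37
ee_pos: [560.4, 313.2, 92.7]
orientation: [[0.172, 0.985, -0.005], [0.985, -0.172, -0.003], [-0.003, -0.004, -1.0]]
contact_force: [-1.3, 0.5, -0.7]
gripper_width: 0.172
grip_force: 14.0
```

```bash
cat > seg.py <<'E'
from fit import *
def pis(n,box=None):
    im=read_camera(n)[...,::-1];cv2.imwrite(f"pics/{n}_n.png",im)
    y0,y1,x0,x1=box;h=cv2.cvtColor(im[y0:y1,x0:x1].copy(),cv2.COLOR_BGR2HSV)
    m=((h[...,0]>3)&(h[...,0]<20)&(h[...,1]>120)&(h[...,2]>70)).astype('u1')
    k,l,st,ce=cv2.connectedComponentsWithStats(m)
    return [(ce[i]+[x0,y0]).round(1).tolist()+st[i].tolist() for i in range(1,k) if st[i,4]>4]
E
python3 - <<'E'
from seg import *
print(pis("scene",(195,225,300,330)),pis("top",(170,210,310,345)));s=read_state();print(s["ee_pos"],s["contact_force"])
E
```

```text
[[317.0, 211.2, 13, 12, 9, 9, 48]] [[328.7, 190.5, 16, 16, 6, 10, 42]]
[562.41005401 314.06284772  96.29324822] [0.12627972 0.01790288 0.24547191]
```

Emit:
step_arm --commands '[{"offset": [0,0,0.04],"spin": 0,"fingers": 1},{"offset": [0,0,0.04],"spin": 0,"fingers": 1},{"offset": [0,0,0.02],"spin": 0,"fingers": 1},{"offset": [0,0,0.02],"spin": 0,"fingers": 1},{"offset": [0,0,0.02],"spin": 0,"fingers": 1},{"offset": [0,0,0.02],"spin": 0,"fingers": 1}]' --grip_force 3

```text
time: 15.97
ee_pos: [562.7, 314.1, 47.9]
orientation: [[0.173, 0.985, 0.0], [0.985, -0.173, 0.0], [0.0, 0.0, -1.0]]
contact_force: [0.1, -0.1, -0.9]
gripper_width: 0.177
grip_force: 3.0
```

Emit:
step_arm --commands '[{"offset": [0,0,0.02],"spin": 0,"fingers": 1},{"offset": [0,0,0.02],"spin": 0,"fingers": 1},{"offset": [0,0,0.02],"spin": 0,"fingers": 1},{"offset": [0,0,0.02],"spin": 0,"fingers": 1},{"offset": [0,0,0.02],"spin": 0,"fingers": 1},{"offset": [0,0,0],"spin": 0,"fingers": 1}]'

```text
time: 16.47
ee_pos: [562.0, 313.7, 17.0]
orientation: [[0.173, 0.985, -0.001], [0.985, -0.173, -0.001], [-0.001, -0.001, -1.0]]
contact_force: [0.4, 0.4, -0.9]
gripper_width: 0.174
grip_force: 3.0
```

Emit:
step_arm --commands '[{"offset": [0,0,0.014],"spin": 0,"fingers": 1},{"offset": [0,0,0.014],"spin": 0,"fingers": 1},{"offset": [0,0,0.01],"spin": 0,"fingers": 1},{"offset": [0,0,0.004],"spin": 0,"fingers": 1},{"offset": [0,0,0],"spin": 0,"fingers": 1}]'

```text
time: 16.88
ee_pos: [562.5, 314.0, 5.4]
orientation: [[0.173, 0.985, -0.0], [0.985, -0.173, -0.0], [-0.0, -0.0, -1.0]]
contact_force: [-0.4, 0.4, 0.1]
gripper_width: 0.176
grip_force: 3.0
```

Emit:
step_arm --commands '[{"offset": [0,0,0],"spin": 0,"fingers": -1},{"offset": [0,0,0],"spin": 0,"fingers": -1},{"offset": [0,0,0],"spin": 0,"fingers": -1},{"offset": [0,0,0],"spin": 0,"fingers": -1},{"offset": [0,0,0],"spin": 0,"fingers": -1},{"offset": [0,0,0],"spin": 0,"fingers": -1},{"offset": [0,0,-0.05],"spin": 0,"fingers": -1},{"offset": [0,0,-0.1],"spin": 0,"fingers": -1},{"offset": [0,0,-0.12],"spin": 0,"fingers": -1},{"offset": [0,0,-0.13],"spin": 0,"fingers": -1},{"offset": [0,0,-0.13],"spin": 0,"fingers": -1},{"offset": [0,0,-0.13],"spin": 0,"fingers": -1}]'

```text
time: 17.88
ee_pos: [562.2, 313.9, 206.8]
orientation: [[0.173, 0.985, 0.0], [0.985, -0.173, 0.0], [0.0, 0.0, -1.0]]
contact_force: [0.3, -0.2, -0.6]
gripper_width: 0.992
grip_force: 0.0
```

```bash
python3 - <<'E'
from seg import *
print(pis("scene",(195,225,300,330)),pis("top",(170,210,310,345)));s=read_state();print(s["ee_pos"],s["contact_force"],s["orientation"])
im=cv2.imread("pics/top_n.png")
m=(im.min(2)>110);m[:,:120]=0;m[:,260:]=0;m[:150]=0;m[300:]=0
k,l,st,ce=cv2.connectedComponentsWithStats(m.astype('u1'))
for i in range(1,k):
    if st[i,4]>40:
        ys,xs=np.nonzero(l==i);r=cv2.minAreaRect(np.float32(np.c_[xs,ys]));print(r,onplane("top",np.array(r[0]),8))
c0=(594,-26,-1.743)
a=np.array([np.cos(c0[2])*.866,np.sin(c0[2])*.866,-.5])
# piston centroids: compare with model of visible part
print(tri(np.array([317.,211.2]),np.array([328.7,190.5])))
for o in(12,16,20):print(o,np.array([594,-26,71])+a*o)
E
```

```text
[[317.1, 211.2, 13, 12, 9, 9, 47]] [[328.8, 190.5, 16, 16, 6, 10, 42]]
[565.47390145 315.59282083 211.7816156 ] [-0.27345532  1.0721278   0.20555886] [[ 0.17261917  0.98494617  0.00914733]
 [ 0.98496908 -0.17266682  0.00469874]
 [ 0.00620745  0.00819875 -0.99994712]]
((151.14866638183594, 204.6081085205078), (16.933094024658203, 6.082762718200684), 9.462322235107422) [573.94405844 367.44933176   8.        ]
((168.13516235351562, 207.18917846679688), (12.823122024536133, 6.904757499694824), 9.462321281433105) [567.14470777 328.11459279   8.        ]
(array([589.96723889, -37.26367225,  68.98433607]), np.float64(0.539827643972103))
12 [592.21929086 -36.23829766  65.        ]
16 [591.62572115 -39.65106355  63.        ]
20 [591.03215143 -43.06382943  61.        ]
```

Emit:
step_arm --commands '[{"offset": [-0.1183,0.0292,0],"spin": 0,"fingers": -1},{"offset": [-0.1183,0.0292,0],"spin": 0,"fingers": -1},{"offset": [-0.1183,0.0292,0],"spin": 0,"fingers": -1},{"offset": [-0.1183,0.0292,0],"spin": 0,"fingers": -1},{"offset": [-0.1183,0.0292,0],"spin": 0,"fingers": -1},{"offset": [-0.1183,0.0292,0],"spin": 0,"fingers": -1},{"offset": [-0.1183,0.0292,0],"spin": 0,"fingers": -1},{"offset": [-0.1183,0.0292,0],"spin": 0,"fingers": -1},{"offset": [-0.1183,0.0292,0],"spin": 0,"fingers": -1},{"offset": [-0.1183,0.0292,0],"spin": 0,"fingers": -1},{"offset": [0,0,0],"spin": 0,"fingers": -1},{"offset": [0,0,0],"spin": 0,"fingers": -1}]'

```text
time: 18.98
ee_pos: [587.5, -52.2, 204.2]
orientation: [[0.176, 0.984, 0.0], [0.984, -0.176, -0.0], [0.0, 0.0, -1.0]]
contact_force: [-0.1, 0.6, 0.4]
gripper_width: 0.998
grip_force: 0.0
```

Emit:
step_arm --commands '[{"offset": [0,0,0],"spin": 0,"fingers": -1},{"offset": [0,0,0],"spin": 0,"fingers": -1}]'

```text
time: 19.15
ee_pos: [587.4, -49.7, 203.9]
orientation: [[0.172, 0.985, 0.0], [0.985, -0.172, 0.0], [0.0, -0.0, -1.0]]
contact_force: [0.2, -0.7, 0.7]
gripper_width: 1.0
grip_force: 0.0
```

```bash
python3 - <<'E'
from seg import *
im=read_camera("top")
m=(im.min(2)>110);m[:,:120]=0;m[:,260:]=0;m[:150]=0;m[300:]=0
k,l,st,ce=cv2.connectedComponentsWithStats(cv2.morphologyEx(m.astype('u1'),cv2.MORPH_CLOSE,np.ones((5,5))))
for i in range(1,k):
    if st[i,4]>40:
        ys,xs=np.nonzero(l==i);r=cv2.minAreaRect(np.float32(np.c_[xs,ys]));print(r,onplane("top",np.array(r[0]),8))
        b=np.array([[xs.min(),ys[xs.argmin()]],[xs.max(),ys[xs.argmax()]]]);print([onplane("top",q,8) for q in b])
E
```

```text
((185.9376678466797, 209.9156494140625), (87.27363586425781, 7.070894718170166), 8.53076457977295) [559.99540762 287.07957199   8.        ]
[array([580.36551725, 386.44545304,   8.        ]), array([548.50284721, 188.53489291,   8.        ])]
```

Emit:
step_arm --commands '[{"offset": [-0.005,0,0.08],"spin": 0,"fingers": -1},{"offset": [0,0,0.08],"spin": 0,"fingers": -1},{"offset": [0,0,0.08],"spin": 0,"fingers": -1},{"offset": [0,0,0.08],"spin": 0,"fingers": -1},{"offset": [0,0,0.08],"spin": 0,"fingers": -1},{"offset": [0,0,0.05],"spin": 0,"fingers": -1},{"offset": [0,0,0.03],"spin": 0,"fingers": -1},{"offset": [0,0,0.013],"spin": 0,"fingers": -1},{"offset": [0,0,0],"spin": 0,"fingers": -1},{"offset": [0,0,0],"spin": 0,"fingers": -1}]' --grip_force 6

```text
time: 20.03
ee_pos: [587.8, -51.8, 56.6]
orientation: [[0.172, 0.985, 0.001], [0.985, -0.172, -0.0], [0.0, 0.001, -1.0]]
contact_force: [-0.2, 0.5, 0.2]
gripper_width: 0.998
grip_force: 0.0
```

Emit:
step_arm --commands '[{"offset": [0,0,0],"spin": 0,"fingers": 0.3},{"offset": [0,0,0],"spin": 0,"fingers": 0.3},{"offset": [0,0,0],"spin": 0,"fingers": 0.3},{"offset": [0,0,0],"spin": 0,"fingers": 0.3},{"offset": [0,0,0],"spin": 0,"fingers": 0.3},{"offset": [0,0,0],"spin": 0,"fingers": 0.3},{"offset": [0,0,0],"spin": 0,"fingers": 0.3},{"offset": [0,0,0],"spin": 0,"fingers": 0.3},{"offset": [0,0,0],"spin": 0,"fingers": 0.3},{"offset": [0,0,0],"spin": 0,"fingers": 0.3}]'

```text
time: 20.87
ee_pos: [587.3, -52.1, 55.8]
orientation: [[0.173, 0.985, -0.0], [0.985, -0.173, 0.0], [-0.0, -0.0, -1.0]]
contact_force: [0.1, 0.8, 0.2]
gripper_width: 0.354
grip_force: 0.0
```

Emit:
step_arm --commands '[{"offset": [0.003,0,0],"spin": 0,"fingers": 0.45},{"offset": [0,0,0],"spin": 0,"fingers": 0.45},{"offset": [0,0,0],"spin": 0,"fingers": 0.48},{"offset": [0,0,0],"spin": 0,"fingers": 0.48}]'

```text
time: 21.2
ee_pos: [587.0, -51.1, 55.6]
orientation: [[0.173, 0.985, -0.001], [0.985, -0.173, 0.0], [0.0, -0.001, -1.0]]
contact_force: [-2.4, 1.6, 0.5]
gripper_width: 0.259
grip_force: 1.2
```

Emit:
step_arm --commands '[{"offset": [0,0,0],"spin": 0,"fingers": 0.53},{"offset": [0,0,0],"spin": 0,"fingers": 0.58},{"offset": [0,0,0],"spin": 0,"fingers": 0.63},{"offset": [0,0,0],"spin": 0,"fingers": 0.63}]'

```text
time: 21.53
ee_pos: [586.5, -51.1, 55.4]
orientation: [[0.173, 0.985, -0.002], [0.985, -0.173, 0.0], [-0.0, -0.002, -1.0]]
contact_force: [-5.7, 0.2, 0.7]
gripper_width: 0.233
grip_force: 6.0
```

Emit:
step_arm --commands '[{"offset": [0,-0.003,0],"spin": 0,"fingers": 1},{"offset": [0,-0.002,0],"spin": 0,"fingers": 1},{"offset": [0,0,0],"spin": 0,"fingers": 1}]'

```text
time: 21.78
ee_pos: [586.0, -51.1, 55.8]
orientation: [[0.173, 0.985, 0.0], [0.985, -0.173, -0.0], [-0.0, 0.0, -1.0]]
contact_force: [-1.3, -3.0, -2.2]
gripper_width: 0.236
grip_force: 6.0
```

Emit:
step_arm --commands '[{"offset": [0,0,0],"spin": 0,"fingers": 1},{"offset": [-0.0043,0,0.0025],"spin": 0,"fingers": 1},{"offset": [-0.0043,0,0.0025],"spin": 0,"fingers": 1},{"offset": [-0.0043,0,0.0025],"spin": 0,"fingers": 1},{"offset": [0,0,0],"spin": 0,"fingers": 1}]' --grip_force 10

```text
time: 22.2
ee_pos: [585.6, -54.7, 53.7]
orientation: [[0.173, 0.985, 0.001], [0.985, -0.173, 0.0], [0.0, 0.001, -1.0]]
contact_force: [-0.6, 2.4, 0.6]
gripper_width: 0.237
grip_force: 10.0
```

Emit:
step_arm --commands '[{"offset": [-0.0058,0,0.0033],"spin": 0,"fingers": 1},{"offset": [-0.0058,0,0.0033],"spin": 0,"fingers": 1},{"offset": [-0.0058,0,0.0033],"spin": 0,"fingers": 1},{"offset": [0,0,0],"spin": 0,"fingers": 1}]'

```text
time: 22.53
ee_pos: [584.4, -60.3, 50.4]
orientation: [[0.173, 0.985, 0.0], [0.985, -0.173, -0.0], [-0.0, 0.0, -1.0]]
contact_force: [0.1, -0.4, -0.7]
gripper_width: 0.234
grip_force: 10.0
```

```bash
python3 - <<'E'
from seg import *
print(pis("scene",(195,225,300,330)),pis("top",(170,210,310,345)))
E
```

```text
[] []
```

Emit:
step_arm --commands '[{"offset": [-0.0115,0,0.0067],"spin": 0,"fingers": 1},{"offset": [-0.0115,0,0.0067],"spin": 0,"fingers": 1},{"offset": [-0.0145,0,0.0083],"spin": 0,"fingers": 1},{"offset": [-0.0145,0,0.0083],"spin": 0,"fingers": 1},{"offset": [-0.029,0,0],"spin": 0,"fingers": 1},{"offset": [-0.04,0,0],"spin": 0,"fingers": 1},{"offset": [-0.04,0,0],"spin": 0,"fingers": 1},{"offset": [0,0,0],"spin": 0,"fingers": 1},{"offset": [0,0,0],"spin": 0,"fingers": 1}]'

```text
time: 23.38
ee_pos: [576.0, -108.5, 41.7]
orientation: [[0.174, 0.985, 0.0], [0.985, -0.174, -0.0], [0.0, 0.0, -1.0]]
contact_force: [-0.1, 0.2, -1.0]
gripper_width: 0.232
grip_force: 10.0
```

```bash
python3 - <<'E'
from seg import *
print(pis("scene",(195,250,260,330)),pis("top",(165,215,310,400)))
s=read_state();print(s["ee_pos"],s["gripper_width"])
for z in(30,42,50):
    q=s["ee_pos"].copy();q[2]=z;print(proj("scene",q),proj("top",q))
E
```

```text
[] []
[ 576.10108352 -107.66481644   41.67791804] 0.23334399694016034
[[288.53575082 232.69949468]] [[360.03780086 197.88187519]]
[[288.2257234  229.27053981]] [[360.44660993 197.29619695]]
[[288.01594956 226.94858106]] [[360.72456539 196.89798046]]
```

Emit:
step_arm --commands '[{"offset": [0,0,-0.05],"spin": 0,"fingers": 1},{"offset": [0,0,-0.05],"spin": 0,"fingers": 1},{"offset": [0,0,-0.05],"spin": -0.033,"fingers": 1},{"offset": [0,0,0],"spin": -0.033,"fingers": 1},{"offset": [0,0,0],"spin": -0.033,"fingers": 1},{"offset": [0,0,0],"spin": -0.033,"fingers": 1},{"offset": [-0.0577,-0.0537,0],"spin": 0,"fingers": 1},{"offset": [-0.0577,-0.0537,0],"spin": 0,"fingers": 1},{"offset": [-0.0577,-0.0537,0],"spin": 0,"fingers": 1},{"offset": [-0.0577,-0.0537,0],"spin": 0,"fingers": 1},{"offset": [-0.0577,-0.0537,0],"spin": 0,"fingers": 1},{"offset": [0,0,0],"spin": 0,"fingers": 1}]'

```text
time: 24.48
ee_pos: [517.2, -212.8, 86.6]
orientation: [[-0.237, 0.971, -0.0], [0.971, 0.237, -0.0], [-0.0, -0.0, -1.0]]
contact_force: [0.0, 0.6, -0.3]
gripper_width: 0.232
grip_force: 10.0
```

```bash
python3 - <<'E'
from seg import *
print(pis("scene",(180,310,160,300)),pis("top",(150,270,360,490)))
s=read_state();q=s["ee_pos"];print(q,s["gripper_width"],s["orientation"][:,0])
p=q+22*s["orientation"][:,0]+[0,0,14];print(p,proj("scene",p),proj("top",p))
im=cv2.imread("pics/scene_n.png")
x,y=proj("scene",p)[0].astype(int);h=cv2.cvtColor(im,cv2.COLOR_BGR2HSV)
for r in range(y-8,y+9,2):print([tuple(map(int,h[r,c])) for c in range(x-10,x+11,4)])
E
```

```text
[[255.6, 182.3, 87, 0, 20, 7, 85], [211.2, 276.5, 44, 91, 16, 12, 128]] []
[ 518.41557445 -210.99143977   86.68799433] 0.2286926119532859 [-2.37708334e-01  9.71336578e-01 -1.78281973e-05]
[ 513.18599111 -189.62203506  100.68760211] [[239.5788066  211.18198886]] [[403.50340932 223.76921348]]
[(80, 64, 48), (95, 39, 72), (97, 42, 79), (97, 42, 79), (100, 41, 74), (96, 32, 80)]
[(25, 91, 73), (104, 35, 80), (99, 35, 72), (93, 35, 80), (90, 18, 114), (92, 57, 63)]
[(90, 22, 58), (97, 46, 72), (103, 40, 77), (95, 33, 85), (95, 36, 91), (86, 111, 46)]
[(93, 34, 76), (88, 71, 50), (103, 39, 79), (88, 33, 93), (92, 73, 49), (92, 68, 68)]
[(90, 31, 75), (95, 40, 70), (90, 74, 48), (93, 52, 59), (88, 83, 52), (95, 66, 77)]
[(96, 61, 79), (90, 29, 79), (90, 65, 55), (86, 78, 49), (95, 66, 77), (95, 65, 75)]
[(101, 64, 80), (98, 69, 70), (97, 70, 77), (101, 73, 73), (93, 64, 76), (99, 79, 74)]
[(95, 59, 78), (97, 83, 68), (96, 70, 76), (101, 69, 74), (95, 60, 77), (86, 120, 104)]
[(97, 65, 71), (97, 81, 69), (97, 56, 77), (93, 44, 70), (97, 74, 76), (81, 75, 186)]
```

Emit:
step_arm --commands '[{"offset": [0,0,0.08],"spin": 0,"fingers": 1},{"offset": [0,0,0.07],"spin": 0,"fingers": 1},{"offset": [0,0,0.03],"spin": 0,"fingers": 1},{"offset": [0,0,0],"spin": 0,"fingers": 1},{"offset": [0,0,0.01],"spin": 0,"fingers": 1},{"offset": [0,0,0.01],"spin": 0,"fingers": 1},{"offset": [0,0,0.01],"spin": 0,"fingers": 1},{"offset": [0,0,0],"spin": 0,"fingers": 1}]' --grip_force 7

```text
time: 25.25
ee_pos: [518.7, -210.8, 23.7]
orientation: [[-0.239, 0.971, 0.0], [0.971, 0.239, -0.0], [-0.0, 0.0, -1.0]]
contact_force: [0.2, -0.5, -0.7]
gripper_width: 0.235
grip_force: 7.0
```

Emit:
step_arm --commands '[{"offset": [0,0,0.007],"spin": 0,"fingers": 1},{"offset": [0,0,0.007],"spin": 0,"fingers": 1},{"offset": [0,0,0],"spin": 0,"fingers": 1}]'

```text
time: 25.5
ee_pos: [518.4, -210.8, 19.2]
orientation: [[-0.239, 0.971, -0.0], [0.971, 0.239, 0.0], [0.0, -0.0, -1.0]]
contact_force: [-0.8, 0.5, -0.4]
gripper_width: 0.236
grip_force: 7.0
```

Emit:
step_arm --commands '[{"offset": [0,0,0.006],"spin": 0,"fingers": 1},{"offset": [0,0,0.005],"spin": 0,"fingers": 1},{"offset": [0,0,0],"spin": 0,"fingers": 1}]' --grip_force 4

```text
time: 25.75
ee_pos: [518.4, -210.8, 15.8]
orientation: [[-0.239, 0.971, -0.0], [0.971, 0.239, 0.0], [0.0, -0.0, -1.0]]
contact_force: [0.8, 0.0, -0.3]
gripper_width: 0.236
grip_force: 4.0
```

Emit:
step_arm --commands '[{"offset": [0,0,0.004],"spin": 0,"fingers": 1},{"offset": [0,0,0.004],"spin": 0,"fingers": 1},{"offset": [0,0,0],"spin": 0,"fingers": 1}]'

```text
time: 26.0
ee_pos: [518.4, -210.7, 13.5]
orientation: [[-0.239, 0.971, -0.0], [0.971, 0.239, 0.0], [0.0, -0.0, -1.0]]
contact_force: [0.0, 0.3, -0.2]
gripper_width: 0.239
grip_force: 4.0
```

Emit:
step_arm --commands '[{"offset": [0,0,0.003],"spin": 0,"fingers": 1},{"offset": [0,0,0.003],"spin": 0,"fingers": 1},{"offset": [0,0,0],"spin": 0,"fingers": 1}]' --grip_force 3

```text
time: 26.25
ee_pos: [518.4, -210.8, 11.7]
orientation: [[-0.239, 0.971, -0.0], [0.971, 0.239, 0.0], [0.0, -0.0, -1.0]]
contact_force: [-0.3, -0.4, 1.0]
gripper_width: 0.237
grip_force: 3.0
```

Emit:
step_arm --commands '[{"offset": [0,0,0.003],"spin": 0,"fingers": 1},{"offset": [0,0,0.002],"spin": 0,"fingers": 1},{"offset": [0,0,0],"spin": 0,"fingers": 1}]'

```text
time: 26.5
ee_pos: [518.5, -210.8, 10.3]
orientation: [[-0.239, 0.971, -0.0], [0.971, 0.239, 0.0], [0.0, -0.0, -1.0]]
contact_force: [0.0, -0.2, -0.7]
gripper_width: 0.238
grip_force: 3.0
```

Emit:
step_arm --commands '[{"offset": [0,0,0],"spin": 0,"fingers": 0.4},{"offset": [0,0,0],"spin": 0,"fingers": 0.2},{"offset": [0,0,0],"spin": 0,"fingers": 0.1},{"offset": [0,0,0],"spin": 0,"fingers": 0.1},{"offset": [0,0,0],"spin": 0,"fingers": 0.1},{"offset": [0,0,-0.02],"spin": 0,"fingers": 0.1},{"offset": [0,0,-0.06],"spin": 0,"fingers": 0.1},{"offset": [0,0,-0.12],"spin": 0,"fingers": 0.1},{"offset": [0,0,-0.12],"spin": 0,"fingers": 0.1},{"offset": [0,0,-0.12],"spin": 0,"fingers": 0.1},{"offset": [0,0,-0.12],"spin": 0,"fingers": 0.1},{"offset": [0,0,-0.05],"spin": 0,"fingers": 0.1}]'

```text
time: 27.5
ee_pos: [520.1, -211.5, 198.6]
orientation: [[-0.239, 0.971, 0.005], [0.971, 0.239, -0.002], [-0.003, 0.004, -1.0]]
contact_force: [1.2, -0.6, -0.4]
gripper_width: 0.449
grip_force: 0.0
```

Emit:
step_arm --commands '[{"offset": [0.12,0,0],"spin": 0,"fingers": 0.1},{"offset": [0.12,0,0],"spin": 0,"fingers": 0.1},{"offset": [0.12,0,0],"spin": 0,"fingers": 0.1},{"offset": [0.12,0,0],"spin": 0,"fingers": 0.1},{"offset": [0.12,0,0],"spin": 0,"fingers": 0.1},{"offset": [0.12,0,0],"spin": 0,"fingers": 0.1},{"offset": [0,0,0],"spin": 0,"fingers": 0.1},{"offset": [0,0,0],"spin": 0,"fingers": 0.1},{"offset": [0,0,0],"spin": 0,"fingers": 0.1}]'

```text
time: 28.25
ee_pos: [467.2, -1.1, 193.8]
orientation: [[-0.24, 0.971, 0.001], [0.971, 0.24, -0.0], [-0.0, 0.001, -1.0]]
contact_force: [0.2, -0.1, 0.5]
gripper_width: 0.451
grip_force: 0.0
```

```bash
python3 - <<'E'
from seg import *
A=pis("scene",(180,310,160,300));B=pis("top",(150,270,360,490));print(A,B)
s=read_state();print(s["time"],s["ee_pos"],s["contact_force"])
for b in B:
    q=onplane("top",np.array(b[:2]),19);d=q[:2]-[530,-258];print(q,"tray",d@[.97,.24],d@[-.24,.97])
for b in A: print(onplane("scene",np.array(b[:2]),19))
E
```

```text
[[252.3, 184.6, 83, 0, 24, 13, 155], [248.0, 232.7, 81, 47, 15, 14, 120], [211.0, 275.8, 44, 90, 16, 13, 138]] [[446.5, 197.7, 79, 40, 15, 16, 121], [393.3, 225.6, 26, 70, 15, 12, 127]]
28.35 [467.25458312  -1.82525685 193.57710321] [-0.16409092 -0.44858407  0.24146702]
[ 573.21881379 -302.37558953   19.        ] tray 31.272107888900074 -53.41683715868833
[ 513.48164262 -180.67382392   19.        ] tray 2.5354756026334435 78.97079656453359
[370.07203186 -87.05962049  19.        ]
[ 510.58151196 -179.28279821   19.        ]
[ 569.46795824 -303.30189549   19.        ]
```

```bash
python3 -c "
from plant import *
print(close_job())"
```

```text
the job is handed in; nothing more can be done
None
```

I handed the job in at about 28 s of the 62 s allowed: the piston was pushed partly out, drawn, and laid in the empty tray compartment, and the drift is flat on the mat. No verdict came back; the final camera check put the piston about 79 mm up the tray's y axis with the twin unmoved, and I didn't re-check the other bystanders.

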